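# Sort the prep board

### The job

Clear the food off the chopping board: first put both peeled potatoes into the steel pan, next the unpeeled potato into the slatted crate and the onion into the blue dish (these two in either order), and last of all lay the cheese wedge flat, blue disc up, in the middle of the small dark cheese board. Set every piece down rather than dropping it from a height, with each potato resting on the floor of its container, and leave the oil bottle standing where it is.

Things in the scene. Friction and masses are not known exactly. Their poses are not given: they have to be found in the camera images.
- peeled_a: a peeled potato, pale yellow (one of two alike): blunt oval, 70 mm long (its x axis), 46 mm wide (y), 42 mm high (z), flat underneath and at the two long sides; origin at its middle, 21 mm above its underside; starts lying on the chopping board, z up, about 0.1 kg
- peeled_b: the other peeled potato, pale yellow: blunt oval, 70 mm long (its x axis), 46 mm wide (y), 42 mm high (z), flat underneath and at the two long sides; origin at its middle, 21 mm above its underside; starts lying on the chopping board, z up, about 0.1 kg
- unpeeled: the unpeeled potato, brown skin with dark eyes: blunt oval, 70 mm long (its x axis), 46 mm wide (y), 42 mm high (z), flat underneath and at the two long sides; origin at its middle, 21 mm above its underside; starts lying on the chopping board, z up, about 0.1 kg
- onion: a copper-brown onion standing upright, 54 mm across, 50 mm high without its straw-coloured neck (17 mm more, look only); origin at its middle, 25 mm above its flat underside; z up its axis; 0.09 kg
- cheese: a wedge of blue cheese, cream with white rind and a blue disc on top: 90 mm long (x), 52 mm wide at the rind end (-x) narrowing evenly to a blunt 20 mm at the tip (+x), 42 mm high (z up); origin at its middle, 21 mm above its underside, where it is 36 mm wide; 0.12 kg
- pan: the steel pan, an open rectangular tray for the peeled potatoes, fixed: outer 166 mm (x) by 126 mm (y), 40 mm high, walls and floor 3 mm, with a look-only flat rim 9 mm wider all round; origin under its centre on the table, z up. Two potatoes fit one behind the other along x
- crate: the pale slatted wooden crate for unpeeled potatoes, fixed: outer 146 mm (x) by 126 mm (y), 45 mm high, walls and floor 7 mm; origin under its centre on the table, z up
- dish: the round blue ceramic dish for onions, fixed: 138 mm across at the rim, 40 mm high, wall and floor 5 mm, nearly straight sides; origin under its centre on the table, z up
- cheese_board: the small dark-brown wooden cheese board, fixed: 150 mm (x) by 120 mm (y), 14 mm thick, with a short look-only grip on its -x edge; origin under its centre on the table, z up
- oil_bottle: an amber glass oil bottle, 60 mm across and 210 mm high, standing loose on the table just beyond the chopping board; origin at the centre of its underside. (The food starts on the mid-brown chopping board, 270 x 340 x 20 mm thick, in front of the robot; a knife, a garlic bulb and a steel salt cup, loose and at most 35 mm high, lie there too. Two of the places stand at its left, two at its right.)

How it is judged:
By the outcome, as a careful person would: the job done as asked, in the order asked, and still so for the second after the job is handed in, with the robot touching nothing.
It also fails if it takes over 144 s, if anything falls off the work surface, if the arm or the gripper's body presses on something with over 40 N, if the wrist force passes 120 N, or if a joint passes its speed limit or range.

### The arm

A 7-joint arm with a two-finger parallel gripper is mounted at the origin on the work surface. World frame = base frame: x ahead of the robot, y to its left, z up, the work surface at z = 0. Lengths are in m, angles in rad, forces in N, time in s.
With the tool pointing down it reaches from about 0.4 to 0.85 m from the base axis. Payload 10.4 kg.
Tool frame: the origin (TCP) lies on the centre line of the jaws, within the pads' length; the fingertips stand 11 mm ahead of it and the grasp point (between the pads) lies 8 mm behind it (tip_reach is the distance from the TCP to the fingertips, in m); z points along the fingers, y is the line along which they close (so a half turn about z gives the same grasp; the last joint's range is limited). The gripper opens to 85 mm and grips with 20 to 120 N. Pads are 22 mm wide; open, the fingers measure 114 mm over their backs; the gripper's body (76 mm by 85 mm) begins 54 mm behind the grasp point. The pads swing forward as they close: fully open they stand 13 mm farther back than shut.
Start: joints at [-1.306, 0.332, -0.065, 1.46, 0.022, 1.35, -0.088], TCP at [0.177, 0.599, 0.21] pointing down, gripper open.
Joint ranges: [-2.6, 2.6], [-0.5, 2.12], [-1.47, 1.34], [0.16, 2.42], [-1.27, 4.41], [0.06, 2.06], [-2.6, 2.6]. Speed limits (rad/s): [2.22, 2.22, 2.79, 2.79, 3.14, 3.14, 3.14].

### API

Orientations are given as a unit quaternion [x, y, z, w].
In Python, from workcell import get_obs, camera, hand_in, tip_reach gives the robot as it stands. The module is installed in compiled form; this text tells all that it offers.
- The arm moves only by the tool move_arm, never from a script. Its argument "plan" is a list of rows, each an object with "delta_pos": the shift along the tool's x, y, z in normalised numbers (1 is 0.75 m), a list of three; "turn": the turn, a rotation vector about the tool's x, y, z in a scale on which 1.0 is 4 rad, a list of three; "fingers": the closure, from 0 (fully open) to 1 (shut). A call has 1 to 12 rows; each row is the pose to reach, as a shift and turn from the pose commanded when the call began, along the tool's axes at that moment; what a row does not reach only later rows make up. A row lasts 1/8 s, in which the tool goes at most 62.5 mm and 10.7 degrees, less where a joint would pass 70% of its speed; a pose out of reach is approached as far as the arm can. No shift or turn number may pass 1 either way. A call with a gripper value outside its range is refused whole. The fingers move at their own pace and stop on an object; "force" is the grip in N (left out, the last holds). Time passes only in rows, so rows that repeat a pose let the fingers close. It gives the time, the measured TCP pose, the force, the opening and the grip force at its end, in the units of the state.
- get_obs(): the state, without advancing time (a new reading comes with each control period).
- camera(name): name is "scene" or "top" or "wrist"; returns a dict with "color" (420x560x3 uint8, red, green, blue), "range_z" (420x560 float32, m along the optical axis (not along the pixel's ray), 0 where there is no reading), "fx", "fy", "cx", "cy" (pixels), "R" (3x3) and "t" (3): a world point X has camera coordinates R X + t; the wrist camera has in their place "tool_from_camera" (4x4, takes a point from camera to tool coordinates, whose origin is the TCP and whose axes are the flange's). Camera axes: x right, y down, z forward; pixel columns grow to the right and rows downward; lengths in m; the calibration is good to about 2 mm. A picture is of the moment at which its call begins: read the wrist's pose just before it.
- hand_in(): hands the job in; it is judged then, once.
The state is a dict: "clock": time; "joint_pos": joint angles; "joint_velocities": joint speeds; "tau": joint torques, N m; "position": TCP position; "ee_rot": TCP orientation; "ft_force": force on the tool from outside, world axes, zero at the start; "torque": the same for the moment, N m; "grip_width": opening from 0.0 (shut) to 1.0 (fully open); "grasp_force": force on a finger pad.
Only numpy, scipy, OpenCV 4.12 (cv2) and the standard library are available. Lean on these libraries where they do the work, as an engineer would, in place of code of your own. Each camera call takes 0.05 s, during which the arm holds its last target. There are 200 camera calls.

## Working session

There is one attempt and no reset: what is moved stays moved. The work goes in short steps, Python scripts to look and compute and a tool call to move; the robot and the scene stay as the last step left them, time stands still between calls to the robot, and variables do not carry over. Pictures are saved under pics/ and viewed, at most 14 in all, crops included, and the job is handed in when it is done.

Besides the shell and the picture viewer there is one more tool, called after "Call:" by a JSON object that holds its "name" and its "arguments", one argument or row to a line. move_arm: Moves the arm, as the interface text tells. Its arguments: {"type":"object","properties":{"plan":{"type":"array","items":{"type":"object","properties":{"delta_pos":{"type":"array","items":{"type":"number"}},"turn":{"type":"array","items":{"type":"number"}},"fingers":{"type":"number"}}}},"force":{"type":"number"}},"required":["plan"]}

```bash
mkdir -p pics; cat > h.py <<'E'
import numpy as np, cv2
from workcell import get_obs, camera, hand_in, tip_reach
from scipy.spatial.transform import Rotation as Rn
def world(c, o=None):
    """HxWx3 world points"""
    v,u=np.mgrid[0:420,0:560]; z=c["range_z"]
    P=np.stack([(u-c["cx"])/c["fx"]*z,(v-c["cy"])/c["fy"]*z,z],-1)
    if "R" in c: return (P-c["t"])@c["R"]
    T=c["tool_from_camera"]; P=P@T[:3,:3].T+T[:3,3]
    return P@Rn.from_quat(o["ee_rot"]).as_matrix().T+np.array(o["position"])
def save(c,n): cv2.imwrite(f"pics/{n}.png",cv2.cvtColor(c["color"],cv2.COLOR_RGB2BGR))
E
python3 - <<'E'
from h import *
o=get_obs(); print({k:np.round(v,3) for k,v in o.items()}, tip_reach if not callable(tip_reach) else tip_reach())
for n in("top","scene"):
    c=camera(n); save(c,n+"0"); P=world(c); np.savez(n+"0.npz",P=P,C=c["color"])
    print(n,c["R"],c["t"],c["fx"])
E
```

```text
{'clock': np.float64(0.0), 'joint_pos': array([-1.306,  0.333, -0.065,  1.461,  0.022,  1.35 , -0.089]), 'joint_velocities': array([ 0.001, -0.001, -0.001,  0.   ,  0.   ,  0.   , -0.001]), 'tau': array([ 1.0000e-03, -6.2545e+01,  4.9000e-02, -3.9159e+01,  1.6000e-02,
        1.0000e-02,  0.0000e+00]), 'position': array([0.177, 0.599, 0.209]), 'ee_rot': array([ 0.143,  0.99 , -0.001, -0.   ]), 'ft_force': array([-0.006, -0.944,  0.25 ]), 'torque': array([-0.032,  0.033, -0.002]), 'grasp_force': np.float64(0.0), 'grip_width': np.float64(1.0)} 0.011
top [[ 0.0354293  -0.99935941 -0.00505393]
 [-0.97166258 -0.03326391 -0.23401998]
 [ 0.23370195  0.01320187 -0.97221865]] [-0.00389641  0.58208773  0.94658968] 470.7414018552956
scene [[-0.66965281  0.74239864  0.02023278]
 [ 0.52922649  0.49612768 -0.68831435]
 [-0.52104168 -0.45022392 -0.72513033]] [ 0.37358594 -0.24436888  1.43711883] 453.0550564041359
```

View pics/top0.png

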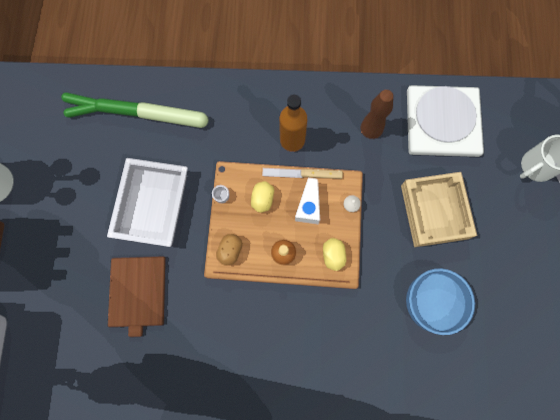

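View pics/scene0.png

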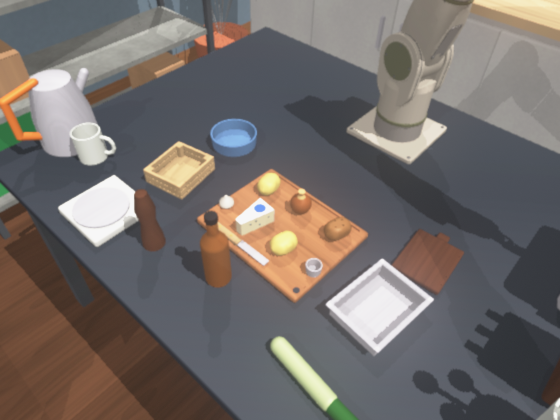

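The top view shows image up as +x and left as +y. The pan is at (149,202), cheese board (137,293), crate (439,209) and dish (441,301). Peeled potatoes are at (262,197) and (335,254), unpeeled (230,249), onion (284,252), cheese (309,202), and the oil bottle at (293,130).

```bash
cat > seg.py <<'E'
from h import *
def comps(P,zmin,box,res=0.001,C=None):
    x0,x1,y0,y1=box
    m=(P[...,2]>zmin)&(P[...,2]<0.3)&(P[...,0]>x0)&(P[...,0]<x1)&(P[...,1]>y0)&(P[...,1]<y1)
    n,l,st,_=cv2.connectedComponentsWithStats(m.astype(np.uint8))
    for i in range(1,n):
        if st[i,4]<60: continue
        q=P[l==i]; zt=np.percentile(q[:,2],95)
        (cx,cy),(w,h),a=cv2.minAreaRect(q[:,:2].astype(np.float32)*1000)
        print("px",np.round(np.mean(np.argwhere(l==i),0)[::-1]),"n",st[i,4],"rect c",round(cx),round(cy),"wh",round(w),round(h),"ang",round(a),"ztop",round(zt*1000),"bbox",np.round(1000*np.percentile(q[:,:2],[1,99],axis=0)).tolist(), "med col",np.median(C[l==i],0))
E
python3 - <<'E'
from seg import *
for n in("top","scene"):
    d=np.load(n+"0.npz"); P=d["P"];C=d["C"]
    print(n); 
    # board/table height
    t=[(300,330)] if n=="top" else []
    for z,b in((0.030,(.3,.9,-.22,.2)),(0.008,(.2,.9,.15,.5)),(0.008,(.2,.9,-.6,-.2)),(.008,(.3,.9,-.2,.2))): print(z); comps(P,z,b,C=C)
P=np.load("top0.npz")["P"]
for u,v in((300,340),(320,230),(150,180),(150,215),(439,225),(441,310),(137,293)): print((u,v),np.round(P[v,u],3))
E
```

```text
top
0.03
px [379. 112.] n 826 rect c 795 -186 wh 50 39 ang 48 ztop 173 bbox [[776.0, -211.0], [811.0, -167.0]] med col [79. 51. 37.]
px [293. 123.] n 1136 rect c 759 -1 wh 55 59 ang 5 ztop 210 bbox [[733.0, -29.0], [779.0, 27.0]] med col [109.  68.  32.]
px [321. 174.] n 255 rect c 673 -69 wh 93 19 ang 89 ztop 35 bbox [[664.0, -115.0], [681.0, -24.0]] med col [218. 194. 147.]
px [309. 203.] n 755 rect c 605 -43 wh 52 92 ang 84 ztop 66 bbox [[558.0, -63.0], [648.0, -15.0]] med col [255. 255. 255.]
px [262. 197.] n 564 rect c 610 62 wh 46 68 ang 82 ztop 63 bbox [[577.0, 39.0], [641.0, 85.0]] med col [237. 222. 129.]
px [220. 193.] n 122 rect c 614 155 wh 36 35 ang 86 ztop 48 bbox [[597.0, 138.0], [631.0, 173.0]] med col [178.5 177.5 181. ]
px [351. 203.] n 210 rect c 604 -139 wh 35 34 ang 28 ztop 53 bbox [[587.0, -155.0], [620.0, -121.0]] med col [211. 206. 197.]
px [229. 250.] n 622 rect c 490 128 wh 46 69 ang 74 ztop 64 bbox [[457.0, 103.0], [521.0, 153.0]] med col [174. 130.  77.]
px [334. 254.] n 609 rect c 488 -99 wh 70 46 ang 8 ztop 63 bbox [[455.0, -123.0], [519.0, -76.0]] med c
[... 3618 characters left out ...]
2 ang 10 ztop 46 bbox [[521.0, -398.0], [680.0, -256.0]] med col [189. 157. 118.]
px [103. 208.] n 3044 rect c 818 -358 wh 174 164 ang 90 ztop 33 bbox [[740.0, -439.0], [899.0, -273.0]] med col [241. 240. 241.]
0.008
px [276. 235.] n 12878 rect c 608 10 wh 341 371 ang 88 ztop 135 bbox [[431.0, -150.0], [791.0, 180.0]] med col [219. 157. 112.]
px [148. 220.] n 1150 rect c 803 -180 wh 50 40 ang 0 ztop 171 bbox [[781.0, -197.0], [826.0, -161.0]] med col [102.  73.  60.]
(300, 340) [ 0.305 -0.033  0.002]
(320, 230) [ 0.544 -0.07   0.019]
(150, 180) [0.653 0.328 0.003]
(150, 215) [0.569 0.32  0.001]
(439, 225) [ 0.567 -0.341  0.007]
(441, 310) [ 0.379 -0.337  0.006]
(137, 293) [0.391 0.326 0.015]
```

Heights and sizes agree in both views: board top ≈20 mm, potatoes ≈62 mm, and the sizes match the text. Next I'll refine the yaws and work out the moves.

```bash
cat > plan.py <<'E'
from h import *
def Rt(deg):
    f=np.radians(deg); return np.array([[-np.sin(f),np.cos(f),0],[np.cos(f),np.sin(f),0],[0,0,-1]]).T
def go(*tg,start=None):
    """targets (x,y,z,yaw of tool y in deg): deltas all from the present (or start) pose"""
    if start is None:
        o=get_obs(); p0=np.array(o["position"]); R0=Rn.from_quat(o["ee_rot"]).as_matrix()
        print("t",round(float(o["clock"]),2),"q7",np.round(o["joint_pos"][6],2))
    else: p0=np.array(start[:3]); R0=Rt(start[3])
    for t in tg:
        d=R0.T@(np.array(t[:3])-p0); w=Rn.from_matrix(R0.T@Rt(t[3])).as_rotvec()
        print(t,"delta",np.round(d,4).tolist(),"turn",np.round(w,4).tolist(),"rows",round(max(np.linalg.norm(d)/.0625,np.linalg.norm(w)/.1867),1))
E
python3 - <<'E'
from plan import *
for n in("top","scene"):
    d=np.load(n+"0.npz"); P=d["P"]
    for nm,c,z in(("a",(.611,.063),.03),("b",(.490,-.097),.03),("unp",(.491,.13),.03),("cheese",(.606,-.042),.057)):
        m=(P[...,2]>z)&(np.hypot(P[...,0]-c[0],P[...,1]-c[1])<.055)&(P[...,2]<.1)
        q=P[m][:,:2]; mu,e=cv2.PCACompute(q.astype(np.float32),None)
        v=e[0]*np.sign(e[0,0]); s=(q-mu)@v; t=(q-mu)@[-v[1],v[0]]
        mid=mu[0]+v*(s.max()+s.min())/2
        print(n,nm,"yaw",round(np.degrees(np.arctan2(v[1],v[0])),1),"mid",np.round(mid,3),"len",np.round(np.ptp(s),3),"wid -x,+x",np.round([np.ptp(t[s<s.min()+.02]),np.ptp(t[s>s.max()-.02])],3))
    m=(P[...,2]>.009)&(P[...,2]<.025)&(P[...,0]<.48)&(P[...,0]>.25)&(abs(P[...,1]-.328)<.08)
    q=P[m][:,:2]; a=np.radians(4); R=np.array([[np.cos(a),np.sin(a)],[-np.sin(a),np.cos(a)]]); r=q@R.T
    lo,hi=np.percentile(r,[.3,99.7],axis=0); c=np.array([hi[0]-.075,(lo[1]+hi[1])/2])
    print(n,"cboard",np.round(c@R,3),"wid",hi-lo)
go((.611,.063,.16,81))
E
```

```text
top a yaw -10.4 mid [0.61  0.061] len 0.068 wid -x,+x [0.042 0.046]
top b yaw 9.2 mid [ 0.487 -0.098] len 0.07 wid -x,+x [0.044 0.043]
top unp yaw -17.2 mid [0.489 0.126] len 0.069 wid -x,+x [0.045 0.044]
top cheese yaw -6.1 mid [ 0.605 -0.043] len 0.092 wid -x,+x [0.052 0.026]
top cboard [0.395 0.329] wid [0.16877072 0.11875854]
scene a yaw -17.9 mid [0.616 0.071] len 0.064 wid -x,+x [0.041 0.045]
scene b yaw -5.5 mid [ 0.492 -0.089] len 0.066 wid -x,+x [0.039 0.045]
scene unp yaw -26.6 mid [0.495 0.137] len 0.065 wid -x,+x [0.037 0.043]
scene cheese yaw -7.3 mid [ 0.605 -0.04 ] len 0.093 wid -x,+x [0.053 0.028]
scene cboard [0.396 0.332] wid [0.16853277 0.11896634]
t 0.1 q7 -0.09
(0.611, 0.063, 0.16, 81) delta [-0.568, -0.3908, 0.0493] turn [-0.0012, -0.0, -0.1307] rows 11.1
```

Units first: shifts go in shares of 0.75 m and turns go in shares of 4 rad. So -0.568 m / 0.75 = -0.7573, -0.391 m / 0.75 = -0.5213, -0.113 rad / 4 = -0.0283.

Call:
{"name": "move_arm", "arguments": {
  "plan": [
    {"delta_pos":[-0.7573,-0.5213,0.0653],"turn":[0,0,-0.0283]},
    {"delta_pos":[-0.7573,-0.5213,0.0653],"turn":[0,0,-0.0283]},
    {"delta_pos":[-0.7573,-0.5213,0.0653],"turn":[0,0,-0.0283]},
    {"delta_pos":[-0.7573,-0.5213,0.0653],"turn":[0,0,-0.0283]},
    {"delta_pos":[-0.7573,-0.5213,0.0653],"turn":[0,0,-0.0283]},
    {"delta_pos":[-0.7573,-0.5213,0.0653],"turn":[0,0,-0.0283]},
    {"delta_pos":[-0.7573,-0.5213,0.0653],"turn":[0,0,-0.0283]},
    {"delta_pos":[-0.7573,-0.5213,0.0653],"turn":[0,0,-0.0283]},
    {"delta_pos":[-0.7573,-0.5213,0.0653],"turn":[0,0,-0.0283]},
    {"delta_pos":[-0.7573,-0.5213,0.0653],"turn":[0,0,-0.0283]},
    {"delta_pos":[-0.7573,-0.5213,0.0653],"turn":[0,0,-0.0283]},
    {"delta_pos":[-0.7573,-0.5213,0.0653],"turn":[0,0,-0.0283]}
  ]
}}

```text
validation failed for argument at $.pl...
```

In the tool's units: -0.568 m / 0.75 = -0.7573, -0.391 m / 0.75 = -0.5213, -0.113 rad / 4 = -0.0283.

Call:
{"name": "move_arm", "arguments": {
  "plan": [
    {"delta_pos":[-0.7573,-0.5213,0.0653],"turn":[0,0,-0.0283],"fingers":0},
    {"delta_pos":[-0.7573,-0.5213,0.0653],"turn":[0,0,-0.0283],"fingers":0},
    {"delta_pos":[-0.7573,-0.5213,0.0653],"turn":[0,0,-0.0283],"fingers":0},
    {"delta_pos":[-0.7573,-0.5213,0.0653],"turn":[0,0,-0.0283],"fingers":0},
    {"delta_pos":[-0.7573,-0.5213,0.0653],"turn":[0,0,-0.0283],"fingers":0},
    {"delta_pos":[-0.7573,-0.5213,0.0653],"turn":[0,0,-0.0283],"fingers":0},
    {"delta_pos":[-0.7573,-0.5213,0.0653],"turn":[0,0,-0.0283],"fingers":0},
    {"delta_pos":[-0.7573,-0.5213,0.0653],"turn":[0,0,-0.0283],"fingers":0},
    {"delta_pos":[-0.7573,-0.5213,0.0653],"turn":[0,0,-0.0283],"fingers":0},
    {"delta_pos":[-0.7573,-0.5213,0.0653],"turn":[0,0,-0.0283],"fingers":0},
    {"delta_pos":[-0.7573,-0.5213,0.0653],"turn":[0,0,-0.0283],"fingers":0},
    {"delta_pos":[-0.7573,-0.5213,0.0653],"turn":[0,0,-0.0283],"fingers":0}
  ]
}}

```text
clock: 1.6
position: [0.6124, 0.0574, 0.1595]
ee_rot: [0.091, 0.996, -0.002, -0.0]
ft_force: [-0.3, 0.5, -0.1]
grip_width: 0.994
grasp_force: 0.0
```

```bash
python3 - <<'E'
from plan import *
from seg import comps
o=get_obs(); c=camera("wrist"); save(c,"w1"); P=world(c,o); print(np.round(o["position"],4), np.round(c["tool_from_camera"],3).tolist())
comps(P,.03,(.4,.73,-.2,.3),C=c["color"])
go((.611,.063,.041,80),(.611,.063,.16,80))
E
```

```text
[0.6124 0.0574 0.1595] [[0.0, -0.948, -0.319, 0.082], [1.0, -0.0, 0.0, 0.001], [-0.0, -0.319, 0.948, -0.163], [0.0, 0.0, 0.0, 1.0]]
px [329.  46.] n 4514 rect c 490 129 wh 46 70 ang 73 ztop 61 bbox [[459.0, 103.0], [523.0, 152.0]] med col [148. 101.  49.]
px [481. 119.] n 4085 rect c 587 275 wh 63 186 ang 85 ztop 41 bbox [[494.0, 239.0], [679.0, 299.0]] med col [231. 234. 242.]
px [194.  71.] n 3481 rect c 488 12 wh 53 53 ang 52 ztop 86 bbox [[464.0, -12.0], [513.0, 37.0]] med col [138.  74.  25.]
px [77. 96.] n 4364 rect c 488 -98 wh 70 47 ang 8 ztop 61 bbox [[457.0, -116.0], [521.0, -74.0]] med col [227. 207.  82.]
px [278. 194.] n 2736 rect c 611 63 wh 45 70 ang 79 ztop 61 bbox [[577.0, 41.0], [640.0, 86.0]] med col [237. 221.  88.]
px [263. 351.] n 48154 rect c 621 10 wh 248 125 ang 89 ztop 273 bbox [[563.0, -62.0], [671.0, 130.0]] med col [22. 24. 28.]
px [372. 182.] n 685 rect c 614 157 wh 37 37 ang 3 ztop 46 bbox [[596.0, 139.0], [632.0, 174.0]] med col [116. 117. 124.]
px [ 91. 220.] n 943 rect c 605 -137 wh 35 36 ang 87 ztop 51 bbox [[587.0, -152.0], [621.0, -120.0]] med col [130. 128. 119.]
t 1.65 q7 1.32
(0.611, 0.063, 0.041, 80) delta [0.001, 0.003, 0.1186] turn [-0.0017, -0.0008, -0.0046] rows 1.9
(0.611, 0.063, 0.16, 80) delta [0.0011, 0.0028, -0.0004] turn [-0.0017, -0.0008, -0.0046] rows 0.0
```

View pics/w1.png

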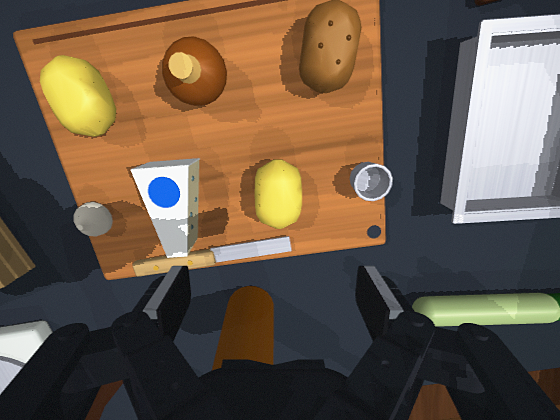

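The wrist view confirms the top-view positions to within 1 mm: potato a is at pixel (278,194), i.e. (0.611, 0.063). The fingers will come down clear of the salt cup (372,182) and the cheese (165,200).

In the tool's units: 0.119 m / 0.75 = 0.1587, 0.06 m / 0.75 = 0.08.

Call:
{"name": "move_arm", "arguments": {
  "plan": [
    {"delta_pos":[0,0,0.08],"turn":[0,0,0],"fingers":0},
    {"delta_pos":[0,0,0.1333],"turn":[0,0,0],"fingers":0},
    {"delta_pos":[0,0,0.1587],"turn":[0,0,0],"fingers":0},
    {"delta_pos":[0,0,0.1587],"turn":[0,0,0],"fingers":0},
    {"delta_pos":[0,0,0.1587],"turn":[0,0,0],"fingers":0.5},
    {"delta_pos":[0,0,0.1587],"turn":[0,0,0],"fingers":1},
    {"delta_pos":[0,0,0.1587],"turn":[0,0,0],"fingers":1},
    {"delta_pos":[0,0,0.1587],"turn":[0,0,0],"fingers":1},
    {"delta_pos":[0,0,0.1587],"turn":[0,0,0],"fingers":1},
    {"delta_pos":[0,0,0.1587],"turn":[0,0,0],"fingers":1}
  ],
  "force": 30
}}

```text
clock: 2.9
position: [0.611, 0.0631, 0.0415]
ee_rot: [0.087, 0.996, 0.0, -0.0]
ft_force: [-0.7, 0.2, 0.4]
grip_width: 0.0
grasp_force: 0.0
```

```bash
python3 - <<'E'
from plan import *
# pan slots
c=np.array([.592,.317]); a=np.radians(-7); ex=np.array([np.cos(a),np.sin(a)])
far=c+.04*ex; near=c-.04*ex; print(far,near)
go((.611,.063,.12,80),(*far,.12,83),(*far,.0245,83),start=(.611,.063,.041,80))
E
```

```text
[0.63170185 0.31212523] [0.55229815 0.32187477]
(0.611, 0.063, 0.12, 80) delta [0.0, 0.0, -0.079] turn [0.0, 0.0, 0.0] rows 1.3
(np.float64(0.6317018460656528), np.float64(0.31212522626379413), 0.12, 83) delta [0.0229, 0.2489, -0.079] turn [0.0, 0.0, -0.0524] rows 4.2
(np.float64(0.6317018460656528), np.float64(0.31212522626379413), 0.0245, 83) delta [0.0229, 0.2489, 0.0165] turn [0.0, 0.0, -0.0524] rows 4.0
```

The gripper shut completely, so it missed. I'll look before going on.

```bash
python3 - <<'E'
from plan import *
from seg import comps
o=get_obs(); print(np.round(o["grip_width"],3),np.round(o["position"],4),o["ee_rot"])
c=camera("scene"); save(c,"s2"); P=world(c); comps(P,.03,(.4,.73,-.2,.3),C=c["color"])
cv2.imwrite("pics/s2c.png",cv2.resize(cv2.cvtColor(c["color"],cv2.COLOR_RGB2BGR)[120:330,140:420],None,fx=2.5,fy=2.5))
E
```

```text
0.0 [0.611  0.0631 0.0415] [ 8.73186020e-02  9.96180436e-01  1.98840117e-05 -3.45439464e-05]
px [280. 206.] n 3650 rect c 559 5 wh 232 183 ang 23 ztop 288 bbox [[481.0, -104.0], [653.0, 120.0]] med col [149. 134. 114.]
px [226. 201.] n 135 rect c 607 -135 wh 32 35 ang 28 ztop 52 bbox [[590.0, -151.0], [623.0, -118.0]] med col [187. 175. 163.]
px [337. 228.] n 489 rect c 493 130 wh 46 66 ang 70 ztop 63 bbox [[466.0, 108.0], [524.0, 157.0]] med col [188. 134.  91.]
px [229. 233.] n 145 rect c 675 -60 wh 78 19 ang 90 ztop 34 bbox [[665.0, -97.0], [684.0, -21.0]] med col [236. 210. 152.]
px [314. 266.] n 172 rect c 616 158 wh 37 36 ang 17 ztop 47 bbox [[597.0, 140.0], [633.0, 176.0]] med col [199.5 187.  188. ]
px [357. 287.] n 709 rect c 586 278 wh 62 186 ang 84 ztop 43 bbox [[494.0, 240.0], [679.0, 299.0]] med col [236. 233. 236.]
```

View pics/s2c.png

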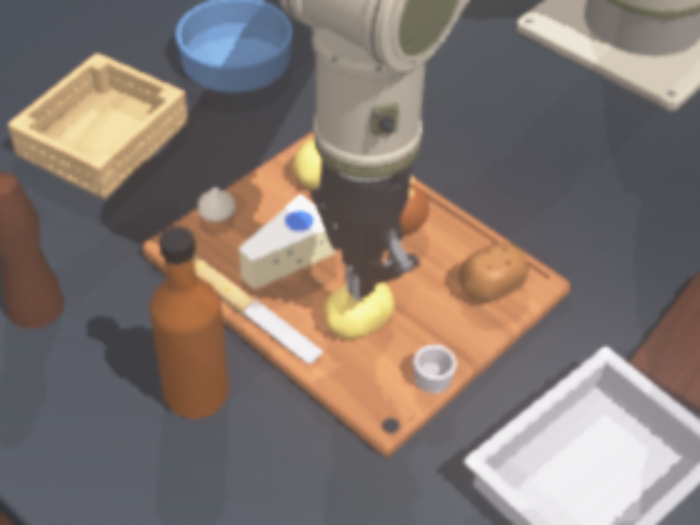

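```bash
python3 - <<'E'
from plan import *
o=get_obs(); c=camera("wrist"); save(c,"w2"); P=world(c,o)
Q=(P-np.array(o["position"]))@Rn.from_quat(o["ee_rot"]).as_matrix()
np.savez("w2.npz",Q=Q,P=P)
m=(c["range_z"]>0)&(c["range_z"]<.35)
# lowest dark gripper points in tool frame
dark=(c["color"].max(-1)<110)&m&(abs(Q[...,0])<.08)&(abs(Q[...,1])<.08)
for z0 in np.arange(-.06,.02,.01):
    k=dark&(Q[...,2]>z0)&(Q[...,2]<z0+.01)
    if k.sum()>10: print(round(z0,3),k.sum(),"x",np.round(np.percentile(Q[k][:,0],[2,98]),3),"y",np.round(np.percentile(Q[k][:,1],[2,98]),3))
E
```

```text
-0.06 550 x [-0.011  0.011] y [-0.012  0.013]
-0.05 415 x [0.006 0.011] y [-0.012  0.014]
-0.04 325 x [0.006 0.011] y [-0.012  0.014]
-0.03 79 x [0.006 0.011] y [-0.011  0.013]
```

View pics/w2.png

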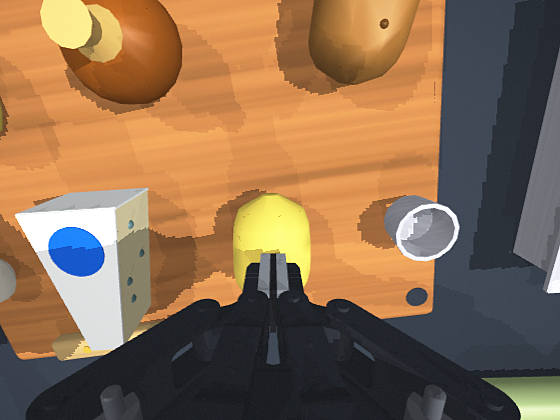

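```bash
python3 - <<'E'
import numpy as np
d=np.load("w2.npz");Q=d["Q"]
for v in range(236,300,4): print(v,[np.round(Q[v,u],3).tolist() for u in (255,264,281)])
E
```

```text
236 [[0.017, -0.009, -0.017], [0.017, -0.004, -0.017], [0.017, 0.005, -0.018]]
240 [[0.014, -0.009, -0.016], [0.015, -0.004, -0.018], [0.015, 0.005, -0.018]]
244 [[0.012, -0.009, -0.017], [0.012, -0.004, -0.018], [0.013, 0.005, -0.018]]
248 [[0.01, -0.009, -0.018], [0.011, -0.004, -0.02], [0.01, 0.005, -0.018]]
252 [[0.008, -0.009, -0.018], [0.008, -0.004, -0.018], [0.008, 0.005, -0.018]]
256 [[0.005, -0.009, -0.018], [0.011, -0.004, -0.029], [0.01, 0.005, -0.027]]
260 [[0.003, -0.009, -0.018], [0.01, -0.004, -0.032], [0.01, 0.005, -0.032]]
264 [[0.007, -0.008, -0.03], [0.01, -0.003, -0.036], [0.011, 0.005, -0.037]]
268 [[0.006, -0.008, -0.033], [0.011, -0.003, -0.041], [0.011, 0.005, -0.041]]
272 [[0.006, -0.008, -0.036], [0.01, -0.003, -0.043], [0.011, 0.005, -0.044]]
276 [[0.006, -0.008, -0.04], [0.01, -0.003, -0.047], [0.011, 0.005, -0.048]]
280 [[0.006, -0.008, -0.044], [0.011, -0.003, -0.052], [0.011, 0.005, -0.051]]
284 [[0.006, -0.007, -0.047], [0.01, -0.003, -0.053], [0.01, 0.004, -0.054]]
288 [[0.007, -0.007, -0.051], [0.011, -0.003, -0.057], [0.01, 0.004, -0.056]]
292 [[0.013, -0.006, -0.063], [0.009, -0.003, -0.058], [0.009, 0.004, -0.057]]
296 [[0.013, -0.006, -0.067], [0.011, -0.003, -0.063], [0.012, 0.004, -0.064]]
```

The fingers shut 6 to 7 mm above the potato top. The fingertips stand about 26 mm behind the reported TCP, not 11 mm ahead of it, so in z the real tool point is 37 mm short of the text. x and y are right. I'll go correspondingly deeper: TCP z ≈ -0.003 puts the tips at about 0.023 to 0.03.

In the tool's units: -0.04 m / 0.75 = -0.0533.

Call:
{"name": "move_arm", "arguments": {
  "plan": [
    {"delta_pos":[0,0,-0.0533],"turn":[0,0,0],"fingers":0},
    {"delta_pos":[0,0,-0.0533],"turn":[0,0,0],"fingers":0},
    {"delta_pos":[0,0,-0.0533],"turn":[0,0,0],"fingers":0},
    {"delta_pos":[0,0,-0.0533],"turn":[0,0,0],"fingers":0},
    {"delta_pos":[0,0,-0.0533],"turn":[0,0,0],"fingers":0},
    {"delta_pos":[0,0,-0.0533],"turn":[0,0,0],"fingers":0},
    {"delta_pos":[0,0,-0.0533],"turn":[0,0,0],"fingers":0}
  ]
}}

```text
clock: 3.88
position: [0.611, 0.0632, 0.0813]
ee_rot: [0.087, 0.996, -0.0, -0.0]
ft_force: [-0.4, 0.1, -0.1]
grip_width: 0.999
grasp_force: 0.0
```

In the tool's units: 0.084 m / 0.75 = 0.112, 0.07 m / 0.75 = 0.0933.

Call:
{"name": "move_arm", "arguments": {
  "plan": [
    {"delta_pos":[0,0,0.0533],"turn":[0,0,0],"fingers":0},
    {"delta_pos":[0,0,0.0933],"turn":[0,0,0],"fingers":0},
    {"delta_pos":[0,0,0.112],"turn":[0,0,0],"fingers":0},
    {"delta_pos":[0,0,0.112],"turn":[0,0,0],"fingers":0},
    {"delta_pos":[0,0,0.112],"turn":[0,0,0],"fingers":1},
    {"delta_pos":[0,0,0.112],"turn":[0,0,0],"fingers":1},
    {"delta_pos":[0,0,0.112],"turn":[0,0,0],"fingers":1},
    {"delta_pos":[0,0,0.112],"turn":[0,0,0],"fingers":1},
    {"delta_pos":[0,0,0.112],"turn":[0,0,0],"fingers":1}
  ],
  "force": 30
}}

```text
clock: 5.0
position: [0.6118, 0.0633, -0.0013]
ee_rot: [0.087, 0.996, 0.0, 0.001]
ft_force: [-1.1, 0.2, 6.5]
grip_width: 0.533
grasp_force: 30.3
```

In the tool's units: 0.249 m / 0.75 = 0.332, -0.083 m / 0.75 = -0.1107, -0.04 rad / 4 = -0.01.

Call:
{"name": "move_arm", "arguments": {
  "plan": [
    {"delta_pos":[0,0,-0.0533],"turn":[0,0,0],"fingers":1},
    {"delta_pos":[0,0,-0.1107],"turn":[0,0,0],"fingers":1},
    {"delta_pos":[0.0067,0.0667,-0.1107],"turn":[0,0,-0.0025],"fingers":1},
    {"delta_pos":[0.0133,0.1333,-0.1107],"turn":[0,0,-0.005],"fingers":1},
    {"delta_pos":[0.0187,0.2,-0.1107],"turn":[0,0,-0.0075],"fingers":1},
    {"delta_pos":[0.024,0.2667,-0.1107],"turn":[0,0,-0.01],"fingers":1},
    {"delta_pos":[0.0307,0.32,-0.1107],"turn":[0,0,-0.013],"fingers":1},
    {"delta_pos":[0.0307,0.332,-0.1107],"turn":[0,0,-0.013],"fingers":1},
    {"delta_pos":[0.0307,0.332,-0.1107],"turn":[0,0,-0.013],"fingers":1},
    {"delta_pos":[0.0307,0.332,-0.1107],"turn":[0,0,-0.013],"fingers":1}
  ]
}}

```text
clock: 6.25
position: [0.6322, 0.3103, 0.0806]
ee_rot: [0.063, 0.998, -0.0, 0.0]
ft_force: [0.2, -0.2, -1.8]
grip_width: 0.531
grasp_force: 31.8
```

```bash
python3 - <<'E'
from plan import *
o=get_obs(); print(np.round(o["position"],4),np.round(o["ft_force"],2),o["grip_width"],o["grasp_force"])
c=camera("wrist"); P=world(c,o); save(c,"w3")
# pan inner floor/wall seen by wrist: rim points z>.036
m=(P[...,2]>.035)&(P[...,2]<.046)&(P[...,1]>.2)
q=P[m][:,:2].astype(np.float32)*1000; print(cv2.minAreaRect(q))
Q=(P-np.array(o["position"]))@Rn.from_quat(o["ee_rot"]).as_matrix()
y=(c["color"][...,0]>150)&(c["color"][...,2]<130)&(c["range_z"]>0)&(c["range_z"]<.3)&(np.linalg.norm(Q,axis=-1)<.12)
print(y.sum(), "potato tool-frame", np.round(np.percentile(Q[y],[1,50,99],axis=0),3).tolist())
E
```

```text
[0.6322 0.3103 0.0806] [ 0.25 -0.24 -1.77] 0.5313173350589125 31.757637121336302
((591.5911254882812, 318.041748046875), (143.05906677246094, 184.8475341796875), 83.26859283447266)
11475 potato tool-frame [[-0.023, -0.02, -0.062], [0.013, 0.001, -0.059], [0.035, 0.022, -0.04]]
```

View pics/w3.png

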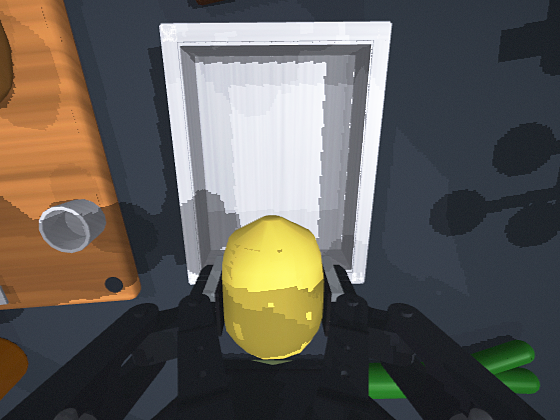

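Potato a is held squarely at pixel (272,285), above the far half of the pan. The pan's centre measures (0.592, 0.318) with yaw -6.7°, as before. I'll lower it now.

In the tool's units: 0.0975 m / 0.75 = 0.13, 0.095 m / 0.75 = 0.1267.

Call:
{"name": "move_arm", "arguments": {
  "plan": [
    {"delta_pos":[0,0,0.0533],"turn":[0,0,0],"fingers":1},
    {"delta_pos":[0,0,0.1],"turn":[0,0,0],"fingers":1},
    {"delta_pos":[0,0,0.12],"turn":[0,0,0],"fingers":1},
    {"delta_pos":[0,0,0.1267],"turn":[0,0,0],"fingers":1},
    {"delta_pos":[0,0,0.13],"turn":[0,0,0],"fingers":1},
    {"delta_pos":[0,0,0.13],"turn":[0,0,0],"fingers":1},
    {"delta_pos":[0,0,0.13],"turn":[0,0,0],"fingers":1}
  ]
}}

```text
clock: 7.18
position: [0.6322, 0.3127, -0.016]
ee_rot: [0.061, 0.998, 0.0, 0.001]
ft_force: [-0.6, 0.2, -0.8]
grip_width: 0.534
grasp_force: 31.8
```

In the tool's units: 0.002 m / 0.75 = 0.0027.

Call:
{"name": "move_arm", "arguments": {
  "plan": [
    {"delta_pos":[0,0,0.0027],"turn":[0,0,0],"fingers":1},
    {"delta_pos":[0,0,0.0027],"turn":[0,0,0],"fingers":1},
    {"delta_pos":[0,0,0.0027],"turn":[0,0,0],"fingers":1}
  ]
}}

```text
clock: 7.55
position: [0.6321, 0.3126, -0.0182]
ee_rot: [0.061, 0.998, 0.0, 0.0]
ft_force: [-1.7, -0.4, 6.0]
grip_width: 0.533
grasp_force: 32.4
```

In the tool's units: -0.0995 m / 0.75 = -0.1327, -0.04 m / 0.75 = -0.0533.

Call:
{"name": "move_arm", "arguments": {
  "plan": [
    {"delta_pos":[0,0,0],"turn":[0,0,0],"fingers":0.25},
    {"delta_pos":[0,0,0],"turn":[0,0,0],"fingers":0.25},
    {"delta_pos":[0,0,0],"turn":[0,0,0],"fingers":0.25},
    {"delta_pos":[0,0,0],"turn":[0,0,0],"fingers":0.25},
    {"delta_pos":[0,0,-0.0533],"turn":[0,0,0],"fingers":0.25},
    {"delta_pos":[0,0,-0.1327],"turn":[0,0,0],"fingers":0.25},
    {"delta_pos":[0,0,-0.1327],"turn":[0,0,0],"fingers":0},
    {"delta_pos":[0,0,-0.1327],"turn":[0,0,0],"fingers":0}
  ]
}}

```text
clock: 8.55
position: [0.6315, 0.3124, 0.0803]
ee_rot: [0.061, 0.998, 0.0, -0.0]
ft_force: [0.6, -0.3, -0.1]
grip_width: 1.0
grasp_force: 0.0
```

```bash
python3 - <<'E'
from plan import *
from seg import comps
c=camera("top"); comps(world(c),.03,(.4,.72,-.2,.42),C=c["color"])
b=(.489,-.098,.08,98.5); bl=(.489,-.098,.002,98.5)
go(b,start=(.632,.312,.08,83))
near=np.array([.592,.318])-.04*np.array([np.cos(.117),-np.sin(.117)]); print(near)
go(b,(*near,.08,83),start=bl)
E
```

```text
px [153. 182.] n 2158 rect c 587 310 wh 142 186 ang 88 ztop 289 bbox [[497.0, 239.0], [674.0, 372.0]] med col [151.5 150.  104. ]
px [321. 173.] n 244 rect c 672 -70 wh 91 18 ang 90 ztop 35 bbox [[664.0, -115.0], [681.0, -24.0]] med col [224. 201. 153.]
px [309. 203.] n 753 rect c 604 -42 wh 52 92 ang 87 ztop 66 bbox [[558.0, -63.0], [649.0, -15.0]] med col [243. 244. 253.]
px [220. 193.] n 117 rect c 614 156 wh 36 36 ang 29 ztop 48 bbox [[596.0, 137.0], [631.0, 174.0]] med col [151. 148. 153.]
px [351. 203.] n 207 rect c 603 -138 wh 33 36 ang 88 ztop 52 bbox [[587.0, -155.0], [620.0, -122.0]] med col [217. 213. 204.]
px [229. 250.] n 619 rect c 490 128 wh 46 70 ang 72 ztop 64 bbox [[457.0, 102.0], [522.0, 153.0]] med col [180. 135.  81.]
px [334. 254.] n 606 rect c 488 -99 wh 70 46 ang 9 ztop 63 bbox [[455.0, -123.0], [519.0, -76.0]] med col [202.  187.5 105. ]
px [283. 252.] n 497 rect c 487 10 wh 52 52 ang 1 ztop 87 bbox [[462.0, -15.0], [513.0, 36.0]] med col [138.  86.  45.]
(0.489, -0.098, 0.08, 98.5) delta [0.092, -0.4244, 0.0] turn [0.0, 0.0, -0.2705] rows 6.9
[0.55227347 0.32266933]
(0.489, -0.098, 0.08, 98.5) delta [0.0, 0.0, -0.078] turn [0.0, 0.0, 0.0] rows 1.2
(np.float64(0.5522734678279393), np.float64(0.3226693298857786), 0.08, 83) delta [-0.1248, 0.4067, -0.078] turn [0.0, 0.0, 0.2705] rows 6.9
```

Potato a is down in the pan (6 N of floor contact before release), and the rest is unmoved. For peeled_b I'll travel higher to clear the onion.

In the tool's units: -0.424 m / 0.75 = -0.5653, -0.06 m / 0.75 = -0.08, -0.08 rad / 4 = -0.02.

Call:
{"name": "move_arm", "arguments": {
  "plan": [
    {"delta_pos":[0,0,-0.08],"turn":[0,0,0],"fingers":0},
    {"delta_pos":[0.0173,-0.08,-0.08],"turn":[0,0,-0.01],"fingers":0},
    {"delta_pos":[0.0347,-0.16,-0.08],"turn":[0,0,-0.02],"fingers":0},
    {"delta_pos":[0.0533,-0.24,-0.08],"turn":[0,0,-0.03],"fingers":0},
    {"delta_pos":[0.0707,-0.32,-0.08],"turn":[0,0,-0.04],"fingers":0},
    {"delta_pos":[0.088,-0.4,-0.08],"turn":[0,0,-0.05],"fingers":0},
    {"delta_pos":[0.1053,-0.48,-0.08],"turn":[0,0,-0.06],"fingers":0},
    {"delta_pos":[0.12,-0.5533,-0.08],"turn":[0,0,-0.0675],"fingers":0},
    {"delta_pos":[0.1227,-0.5653,-0.08],"turn":[0,0,-0.0675],"fingers":0},
    {"delta_pos":[0.1227,-0.5653,-0.08],"turn":[0,0,-0.0675],"fingers":0},
    {"delta_pos":[0.1227,-0.5653,-0.08],"turn":[0,0,-0.0675],"fingers":0}
  ]
}}

```text
clock: 9.98
position: [0.4888, -0.0954, 0.14]
ee_rot: [-0.075, 0.997, 0.0, -0.0]
ft_force: [0.8, 0.5, -1.0]
grip_width: 0.999
grasp_force: 0.0
```

In the tool's units: 0.138 m / 0.75 = 0.184, 0.13 m / 0.75 = 0.1733.

Call:
{"name": "move_arm", "arguments": {
  "plan": [
    {"delta_pos":[0,0,0.0667],"turn":[0,0,0],"fingers":0},
    {"delta_pos":[0,0,0.1333],"turn":[0,0,0],"fingers":0},
    {"delta_pos":[0,0,0.1733],"turn":[0,0,0],"fingers":0},
    {"delta_pos":[0,0,0.184],"turn":[0,0,0],"fingers":0},
    {"delta_pos":[0,0,0.184],"turn":[0,0,0],"fingers":0},
    {"delta_pos":[0,0,0.184],"turn":[0,0,0],"fingers":1},
    {"delta_pos":[0,0,0.184],"turn":[0,0,0],"fingers":1},
    {"delta_pos":[0,0,0.184],"turn":[0,0,0],"fingers":1},
    {"delta_pos":[0,0,0.184],"turn":[0,0,0],"fingers":1},
    {"delta_pos":[0,0,0.184],"turn":[0,0,0],"fingers":1}
  ],
  "force": 30
}}

```text
clock: 11.22
position: [0.4892, -0.0971, 0.0035]
ee_rot: [-0.073, 0.997, 0.0, 0.001]
ft_force: [-0.9, 0.6, 6.1]
grip_width: 0.533
grasp_force: 29.8
```

In the tool's units: 0.407 m / 0.75 = 0.5427, -0.138 m / 0.75 = -0.184, 0.27 rad / 4 = 0.0675.

Call:
{"name": "move_arm", "arguments": {
  "plan": [
    {"delta_pos":[0,0,-0.08],"turn":[0,0,0],"fingers":1},
    {"delta_pos":[0,0,-0.16],"turn":[0,0,0],"fingers":1},
    {"delta_pos":[-0.016,0.0533,-0.184],"turn":[0,0,0.005],"fingers":1},
    {"delta_pos":[-0.04,0.1307,-0.184],"turn":[0,0,0.015],"fingers":1},
    {"delta_pos":[-0.064,0.208,-0.184],"turn":[0,0,0.025],"fingers":1},
    {"delta_pos":[-0.088,0.2853,-0.184],"turn":[0,0,0.035],"fingers":1},
    {"delta_pos":[-0.112,0.3627,-0.184],"turn":[0,0,0.045],"fingers":1},
    {"delta_pos":[-0.1347,0.44,-0.184],"turn":[0,0,0.055],"fingers":1},
    {"delta_pos":[-0.1587,0.5147,-0.184],"turn":[0,0,0.065],"fingers":1},
    {"delta_pos":[-0.1667,0.5427,-0.184],"turn":[0,0,0.0675],"fingers":1},
    {"delta_pos":[-0.1667,0.5427,-0.184],"turn":[0,0,0.0675],"fingers":1},
    {"delta_pos":[-0.1667,0.5427,-0.184],"turn":[0,0,0.0675],"fingers":1}
  ]
}}

```text
clock: 12.72
position: [0.5527, 0.3223, 0.1407]
ee_rot: [0.062, 0.998, -0.0, 0.0]
ft_force: [0.7, -0.6, -0.8]
grip_width: 0.528
grasp_force: 32.2
```

In the tool's units: 0.155 m / 0.75 = 0.2067, 0.153 m / 0.75 = 0.204.

Call:
{"name": "move_arm", "arguments": {
  "plan": [
    {"delta_pos":[0,0,0.0667],"turn":[0,0,0],"fingers":1},
    {"delta_pos":[0,0,0.1333],"turn":[0,0,0],"fingers":1},
    {"delta_pos":[0,0,0.18],"turn":[0,0,0],"fingers":1},
    {"delta_pos":[0,0,0.1973],"turn":[0,0,0],"fingers":1},
    {"delta_pos":[0,0,0.204],"turn":[0,0,0],"fingers":1},
    {"delta_pos":[0,0,0.2067],"turn":[0,0,0],"fingers":1},
    {"delta_pos":[0,0,0.2067],"turn":[0,0,0],"fingers":1},
    {"delta_pos":[0,0,0.2067],"turn":[0,0,0],"fingers":1}
  ]
}}

```text
clock: 13.72
position: [0.5531, 0.3242, -0.0134]
ee_rot: [0.061, 0.998, 0.001, 0.001]
ft_force: [0.2, -0.4, 2.9]
grip_width: 0.534
grasp_force: 32.6
```

In the tool's units: -0.155 m / 0.75 = -0.2067, -0.1 m / 0.75 = -0.1333.

Call:
{"name": "move_arm", "arguments": {
  "plan": [
    {"delta_pos":[0,0,0],"turn":[0,0,0],"fingers":0.25},
    {"delta_pos":[0,0,0],"turn":[0,0,0],"fingers":0.25},
    {"delta_pos":[0,0,0],"turn":[0,0,0],"fingers":0.25},
    {"delta_pos":[0,0,0],"turn":[0,0,0],"fingers":0.25},
    {"delta_pos":[0,0,-0.0533],"turn":[0,0,0],"fingers":0.25},
    {"delta_pos":[0,0,-0.1333],"turn":[0,0,0],"fingers":0.25},
    {"delta_pos":[0,0,-0.2067],"turn":[0,0,0],"fingers":0},
    {"delta_pos":[0,0,-0.2067],"turn":[0,0,0],"fingers":0}
  ]
}}

```text
clock: 14.72
position: [0.5549, 0.3251, 0.1459]
ee_rot: [0.061, 0.998, 0.003, 0.003]
ft_force: [0.2, 0.2, -0.3]
grip_width: 0.996
grasp_force: 0.0
```

```bash
python3 - <<'E'
from plan import *
o=get_obs(); c=camera("wrist"); P=world(c,o); C=c["color"].astype(int)
y=(C[...,0]>150)&(C[...,2]<C[...,0]-70)&(P[...,1]>.24)&(P[...,2]<.1)
print(y.sum(),np.round(np.percentile(P[y],[1,99],axis=0),3).tolist())
c2=camera("scene"); save(c2,"s4")
u=(.490,.128,.14,73); ul=(.490,.128,.002,73); cr=(.599,-.331,.14,100.5)
go(u,start=(.552,.3225,.14,83)); go(cr,start=ul); 
E
```

```text
4866 [[0.519, 0.292, 0.021], [0.654, 0.347, 0.044]]
(0.49, 0.128, 0.14, 73) delta [0.0378, -0.2006, 0.0] turn [0.0, 0.0, 0.1745] rows 3.3
(0.599, -0.331, 0.14, 100.5) delta [-0.2384, -0.4071, -0.138] turn [0.0, 0.0, -0.48] rows 7.9
```

View pics/s4.png

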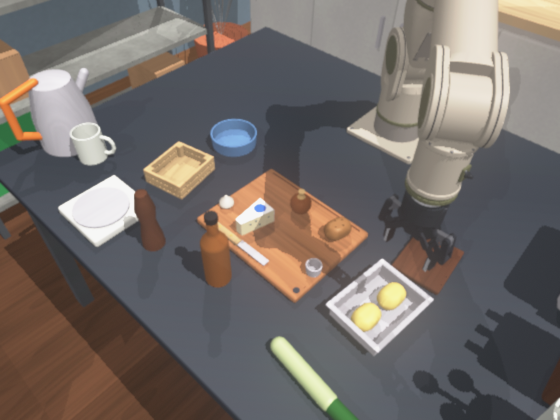

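Both peeled potatoes lie flat in the pan at pixels (366,317) and (392,295), with their tops at 44 mm. Next is the unpeeled one.

In the tool's units: -0.201 m / 0.75 = -0.268, -0.16 m / 0.75 = -0.2133, 0.175 rad / 4 = 0.0438.

Call:
{"name": "move_arm", "arguments": {
  "plan": [
    {"delta_pos":[0.0133,-0.0667,0],"turn":[0,0,0.0125],"fingers":0},
    {"delta_pos":[0.0267,-0.14,0],"turn":[0,0,0.025],"fingers":0},
    {"delta_pos":[0.04,-0.2133,0],"turn":[0,0,0.0375],"fingers":0},
    {"delta_pos":[0.0507,-0.268,0],"turn":[0,0,0.0438],"fingers":0},
    {"delta_pos":[0.0507,-0.268,0],"turn":[0,0,0.0438],"fingers":0},
    {"delta_pos":[0.0507,-0.268,0.0667],"turn":[0,0,0.0438],"fingers":0},
    {"delta_pos":[0.0507,-0.268,0.1333],"turn":[0,0,0.0438],"fingers":0},
    {"delta_pos":[0.0507,-0.268,0.1733],"turn":[0,0,0.0438],"fingers":0},
    {"delta_pos":[0.0507,-0.268,0.184],"turn":[0,0,0.0438],"fingers":0},
    {"delta_pos":[0.0507,-0.268,0.184],"turn":[0,0,0.0438],"fingers":0},
    {"delta_pos":[0.0507,-0.268,0.184],"turn":[0,0,0.0438],"fingers":0}
  ]
}}

```text
clock: 16.2
position: [0.491, 0.1295, 0.0036]
ee_rot: [0.148, 0.989, 0.001, 0.001]
ft_force: [0.1, 0.0, 0.6]
grip_width: 0.999
grasp_force: 0.0
```

Call:
{"name": "move_arm", "arguments": {
  "plan": [
    {"delta_pos":[0,0,0],"turn":[0,0,0],"fingers":1},
    {"delta_pos":[0,0,0],"turn":[0,0,0],"fingers":1},
    {"delta_pos":[0,0,0],"turn":[0,0,0],"fingers":1},
    {"delta_pos":[0,0,0],"turn":[0,0,0],"fingers":1},
    {"delta_pos":[0,0,0],"turn":[0,0,0],"fingers":1}
  ],
  "force": 30
}}

```text
clock: 16.82
position: [0.4904, 0.1291, 0.0031]
ee_rot: [0.148, 0.989, 0.0, 0.0]
ft_force: [-1.9, -0.6, 5.3]
grip_width: 0.535
grasp_force: 30.4
```

In the tool's units: -0.407 m / 0.75 = -0.5427, -0.14 m / 0.75 = -0.1867, -0.48 rad / 4 = -0.12.

Call:
{"name": "move_arm", "arguments": {
  "plan": [
    {"delta_pos":[0,0,-0.08],"turn":[0,0,0],"fingers":1},
    {"delta_pos":[0,0,-0.16],"turn":[0,0,0],"fingers":1},
    {"delta_pos":[-0.0267,-0.0453,-0.184],"turn":[0,0,-0.01],"fingers":1},
    {"delta_pos":[-0.0667,-0.1133,-0.184],"turn":[0,0,-0.025],"fingers":1},
    {"delta_pos":[-0.1067,-0.1827,-0.184],"turn":[0,0,-0.04],"fingers":1},
    {"delta_pos":[-0.1467,-0.2507,-0.184],"turn":[0,0,-0.055],"fingers":1},
    {"delta_pos":[-0.1867,-0.3187,-0.184],"turn":[0,0,-0.07],"fingers":1},
    {"delta_pos":[-0.2267,-0.3867,-0.184],"turn":[0,0,-0.085],"fingers":1},
    {"delta_pos":[-0.2667,-0.456,-0.184],"turn":[0,0,-0.1],"fingers":1},
    {"delta_pos":[-0.3,-0.5133,-0.184],"turn":[0,0,-0.1125],"fingers":1},
    {"delta_pos":[-0.3173,-0.5427,-0.184],"turn":[0,0,-0.12],"fingers":1},
    {"delta_pos":[-0.3173,-0.5427,-0.184],"turn":[0,0,-0.12],"fingers":1}
  ]
}}

```text
clock: 18.32
position: [0.5971, -0.3325, 0.1398]
ee_rot: [-0.089, 0.996, -0.0, -0.001]
ft_force: [-0.3, 1.0, -0.8]
grip_width: 0.529
grasp_force: 32.3
```

Call:
{"name": "move_arm", "arguments": {
  "plan": [
    {"delta_pos":[0,0,0.0533],"turn":[0,0,0],"fingers":1},
    {"delta_pos":[0,0,0.12],"turn":[0,0,0],"fingers":1},
    {"delta_pos":[0,0,0.1667],"turn":[0,0,0],"fingers":1},
    {"delta_pos":[0,0,0.1907],"turn":[0,0,0],"fingers":1},
    {"delta_pos":[0,0,0.1987],"turn":[0,0,0],"fingers":1},
    {"delta_pos":[0,0,0.2013],"turn":[0,0,0],"fingers":1},
    {"delta_pos":[0,0,0.202],"turn":[0,0,0],"fingers":1},
    {"delta_pos":[0,0,0.202],"turn":[0,0,0],"fingers":1}
  ]
}}

```text
clock: 19.32
position: [0.5989, -0.3303, -0.0098]
ee_rot: [-0.091, 0.996, -0.0, 0.001]
ft_force: [0.3, -0.1, 3.9]
grip_width: 0.534
grasp_force: 32.7
```

In the tool's units: -0.1515 m / 0.75 = -0.202, -0.1 m / 0.75 = -0.1333.

Call:
{"name": "move_arm", "arguments": {
  "plan": [
    {"delta_pos":[0,0,0],"turn":[0,0,0],"fingers":0.25},
    {"delta_pos":[0,0,0],"turn":[0,0,0],"fingers":0.25},
    {"delta_pos":[0,0,0],"turn":[0,0,0],"fingers":0.25},
    {"delta_pos":[0,0,0],"turn":[0,0,0],"fingers":0.25},
    {"delta_pos":[0,0,-0.0533],"turn":[0,0,0],"fingers":0.25},
    {"delta_pos":[0,0,-0.1333],"turn":[0,0,0],"fingers":0.25},
    {"delta_pos":[0,0,-0.202],"turn":[0,0,0],"fingers":0},
    {"delta_pos":[0,0,-0.202],"turn":[0,0,0],"fingers":0},
    {"delta_pos":[0,0,-0.202],"turn":[0,0,0],"fingers":0}
  ]
}}

```text
clock: 20.45
position: [0.598, -0.3297, 0.1399]
ee_rot: [-0.091, 0.996, 0.0, -0.0]
ft_force: [-0.1, 0.4, -1.3]
grip_width: 0.996
grasp_force: 0.0
```

```bash
python3 - <<'E'
from plan import *
from seg import comps
o=get_obs(); print(np.round(o["joint_pos"],2)); c=camera("wrist"); P=world(c,o); C=c["color"].astype(int)
y=(C[...,0]>90)&(P[...,1]<-.29)&(P[...,1]>-.37)&(P[...,2]<.1)&(P[...,2]>.025)&(abs(P[...,0]-.599)<.05)
print("unpeeled in crate",y.sum(),np.round(np.percentile(P[y],[1,50,99],axis=0),3).tolist())
comps(world(camera("top")),.03,(.4,.66,-.2,.2),C=C)
n=(.4875,.011,.14,90); nl=(.4875,.011,.003,90); ds=(.396,-.327,.14,90)
go(n,start=(.599,-.331,.14,100.5)); go(ds,start=nl)
E
```

```text
[ 0.06  0.54  0.55  1.4  -0.29  1.27  2.38]
unpeeled in crate 2896 [[0.565, -0.353, 0.029], [0.592, -0.331, 0.046], [0.627, -0.307, 0.049]]
px [309. 203.] n 755 rect c 602 -36 wh 94 51 ang 4 ztop 66 bbox [[558.0, -63.0], [648.0, -15.0]] med col [192. 160. 108.]
px [220. 193.] n 119 rect c 614 155 wh 35 36 ang 5 ztop 48 bbox [[596.0, 137.0], [631.0, 173.0]] med col [138. 115.  78.]
px [351. 203.] n 209 rect c 604 -138 wh 35 34 ang 87 ztop 53 bbox [[587.0, -155.0], [620.0, -122.0]] med col [67. 76. 89.]
px [283. 252.] n 495 rect c 487 10 wh 52 52 ang 2 ztop 87 bbox [[462.0, -15.0], [512.0, 36.0]] med col [167. 138.  92.]
(0.4875, 0.011, 0.14, 90) delta [0.0473, 0.3566, 0.0] turn [0.0, 0.0, 0.1833] rows 5.8
(0.396, -0.327, 0.14, 90) delta [0.0915, -0.338, -0.137] turn [0.0, 0.0, 0.0] rows 6.0
```

The unpeeled potato lies on the crate floor: top ≈49 mm, so 42 + 7. Next is the onion.

In the tool's units: 0.357 m / 0.75 = 0.476, 0.35 m / 0.75 = 0.4667, 0.358 rad / 4 = 0.0895.

Call:
{"name": "move_arm", "arguments": {
  "plan": [
    {"delta_pos":[0.0107,0.08,0],"turn":[0,0,0.015],"fingers":0},
    {"delta_pos":[0.0213,0.16,0],"turn":[0,0,0.03],"fingers":0},
    {"delta_pos":[0.032,0.24,0],"turn":[0,0,0.045],"fingers":0},
    {"delta_pos":[0.0427,0.32,0],"turn":[0,0,0.06],"fingers":0},
    {"delta_pos":[0.0533,0.4,0],"turn":[0,0,0.075],"fingers":0},
    {"delta_pos":[0.0627,0.4667,0],"turn":[0,0,0.0895],"fingers":0},
    {"delta_pos":[0.0627,0.476,0],"turn":[0,0,0.0895],"fingers":0},
    {"delta_pos":[0.0627,0.476,0],"turn":[0,0,0.0895],"fingers":0},
    {"delta_pos":[0.0627,0.476,0],"turn":[0,0,0.0895],"fingers":0}
  ]
}}

```text
clock: 21.68
position: [0.4874, 0.011, 0.1401]
ee_rot: [0.089, 0.996, -0.0, -0.0]
ft_force: [-0.7, -0.3, 0.1]
grip_width: 1.001
grasp_force: 0.0
```

In the tool's units: 0.137 m / 0.75 = 0.1827, 0.13 m / 0.75 = 0.1733.

Call:
{"name": "move_arm", "arguments": {
  "plan": [
    {"delta_pos":[0,0,0.0667],"turn":[0,0,0],"fingers":0},
    {"delta_pos":[0,0,0.1333],"turn":[0,0,0],"fingers":0},
    {"delta_pos":[0,0,0.1733],"turn":[0,0,0],"fingers":0},
    {"delta_pos":[0,0,0.1827],"turn":[0,0,0],"fingers":0},
    {"delta_pos":[0,0,0.1827],"turn":[0,0,0],"fingers":0},
    {"delta_pos":[0,0,0.1827],"turn":[0,0,0],"fingers":0},
    {"delta_pos":[0,0,0.1827],"turn":[0,0,0],"fingers":1},
    {"delta_pos":[0,0,0.1827],"turn":[0,0,0],"fingers":1},
    {"delta_pos":[0,0,0.1827],"turn":[0,0,0],"fingers":1},
    {"delta_pos":[0,0,0.1827],"turn":[0,0,0],"fingers":1},
    {"delta_pos":[0,0,0.1827],"turn":[0,0,0],"fingers":1}
  ],
  "force": 30
}}

```text
clock: 23.05
position: [0.4878, 0.0127, 0.0044]
ee_rot: [0.088, 0.996, 0.0, 0.0]
ft_force: [-2.9, -0.5, 9.2]
grip_width: 0.615
grasp_force: 30.1
```

In the tool's units: -0.349 m / 0.75 = -0.4653, -0.345 m / 0.75 = -0.46.

Call:
{"name": "move_arm", "arguments": {
  "plan": [
    {"delta_pos":[0,0,-0.08],"turn":[0,0,0],"fingers":1},
    {"delta_pos":[0,0,-0.16],"turn":[0,0,0],"fingers":1},
    {"delta_pos":[0.0053,-0.06,-0.1827],"turn":[0,0,0],"fingers":1},
    {"delta_pos":[0.012,-0.1333,-0.1827],"turn":[0,0,0],"fingers":1},
    {"delta_pos":[0.0187,-0.2067,-0.1827],"turn":[0,0,0],"fingers":1},
    {"delta_pos":[0.0253,-0.28,-0.1827],"turn":[0,0,0],"fingers":1},
    {"delta_pos":[0.032,-0.3533,-0.1827],"turn":[0,0,0],"fingers":1},
    {"delta_pos":[0.0387,-0.4267,-0.1827],"turn":[0,0,0],"fingers":1},
    {"delta_pos":[0.0413,-0.46,-0.1827],"turn":[0,0,0],"fingers":1},
    {"delta_pos":[0.0413,-0.4653,-0.1827],"turn":[0,0,0],"fingers":1},
    {"delta_pos":[0.0413,-0.4653,-0.1827],"turn":[0,0,0],"fingers":1},
    {"delta_pos":[0.0413,-0.4653,-0.1827],"turn":[0,0,0],"fingers":1}
  ]
}}

```text
clock: 24.55
position: [0.3963, -0.3243, 0.1404]
ee_rot: [0.087, 0.996, 0.0, 0.0]
ft_force: [0.5, -0.6, -0.5]
grip_width: 0.615
grasp_force: 32.5
```

Call:
{"name": "move_arm", "arguments": {
  "plan": [
    {"delta_pos":[0,0,0.0533],"turn":[0,0,0],"fingers":1},
    {"delta_pos":[0,0,0.12],"turn":[0,0,0],"fingers":1},
    {"delta_pos":[0,0,0.1667],"turn":[0,0,0],"fingers":1},
    {"delta_pos":[0,0,0.1907],"turn":[0,0,0],"fingers":1},
    {"delta_pos":[0,0,0.1987],"turn":[0,0,0],"fingers":1},
    {"delta_pos":[0,0,0.202],"turn":[0,0,0],"fingers":1},
    {"delta_pos":[0,0,0.2027],"turn":[0,0,0],"fingers":1},
    {"delta_pos":[0,0,0.2027],"turn":[0,0,0],"fingers":1}
  ]
}}

```text
clock: 25.55
position: [0.3965, -0.3258, -0.0105]
ee_rot: [0.088, 0.996, -0.0, 0.001]
ft_force: [-0.5, 1.6, 6.4]
grip_width: 0.612
grasp_force: 33.0
```

In the tool's units: -0.152 m / 0.75 = -0.2027, -0.1 m / 0.75 = -0.1333.

Call:
{"name": "move_arm", "arguments": {
  "plan": [
    {"delta_pos":[0,0,0],"turn":[0,0,0],"fingers":0.2},
    {"delta_pos":[0,0,0],"turn":[0,0,0],"fingers":0.2},
    {"delta_pos":[0,0,0],"turn":[0,0,0],"fingers":0.2},
    {"delta_pos":[0,0,0],"turn":[0,0,0],"fingers":0.2},
    {"delta_pos":[0,0,-0.0533],"turn":[0,0,0],"fingers":0.2},
    {"delta_pos":[0,0,-0.1333],"turn":[0,0,0],"fingers":0.2},
    {"delta_pos":[0,0,-0.2027],"turn":[0,0,0],"fingers":0},
    {"delta_pos":[0,0,-0.2027],"turn":[0,0,0],"fingers":0},
    {"delta_pos":[0,0,-0.2027],"turn":[0,0,0],"fingers":0}
  ]
}}

```text
clock: 26.68
position: [0.3956, -0.3252, 0.14]
ee_rot: [0.088, 0.996, 0.0, -0.0]
ft_force: [0.8, 0.1, -0.3]
grip_width: 1.003
grasp_force: 0.0
```

```bash
python3 - <<'E'
from plan import *
from seg import comps
c=camera("top"); C=c["color"]; P=world(c)
comps(P,.03,(.56,.66,-.11,.02),C=C)
c=camera("scene"); P=world(c); comps(P,.043,(.34,.46,-.39,-.27),C=c["color"])
k=(.601,-.042,.14,83.7); kl=(.601,-.042,.003,83.7)
a=np.radians(4); g=np.array([.3955,.3305])-.004*np.array([np.cos(a),np.sin(a)]); print(g)
go(k,start=(.396,-.327,.14,80)); go((*g,.14,94),start=kl)
E
```

```text
px [309. 202.] n 709 rect c 605 -37 wh 90 50 ang 1 ztop 66 bbox [[561.0, -62.0], [648.0, -15.0]] med col [255. 255. 255.]
px [229.  71.] n 726 rect c 406 -330 wh 121 57 ang 88 ztop 297 bbox [[378.0, -389.0], [432.0, -271.0]] med col [56. 56. 60.]
px [234. 130.] n 152 rect c 398 -322 wh 40 47 ang 64 ztop 72 bbox [[376.0, -342.0], [421.0, -301.0]] med col [205.  133.   94.5]
[0.39150974 0.33022097]
(0.601, -0.042, 0.14, 83.7) delta [-0.1524, 0.3163, 0.0] turn [0.0, 0.0, -0.0646] rows 5.6
(np.float64(0.3915097437989607), np.float64(0.3302209741050235), 0.14, 94) delta [0.2491, 0.347, -0.137] turn [0.0, 0.0, -0.1798] rows 7.2
```

The onion stands in the dish: neck top 72 mm = 5 + 50 + 17. Now the cheese.

In the tool's units: 0.316 m / 0.75 = 0.4213, 0.307 m / 0.75 = 0.4093, -0.065 rad / 4 = -0.0163.

Call:
{"name": "move_arm", "arguments": {
  "plan": [
    {"delta_pos":[-0.0333,0.0707,0],"turn":[0,0,-0.0025],"fingers":0},
    {"delta_pos":[-0.0667,0.14,0],"turn":[0,0,-0.005],"fingers":0},
    {"delta_pos":[-0.1,0.2107,0],"turn":[0,0,-0.0075],"fingers":0},
    {"delta_pos":[-0.1333,0.28,0],"turn":[0,0,-0.01],"fingers":0},
    {"delta_pos":[-0.1667,0.3493,0],"turn":[0,0,-0.0125],"fingers":0},
    {"delta_pos":[-0.1973,0.4093,0],"turn":[0,0,-0.0163],"fingers":0},
    {"delta_pos":[-0.2027,0.4213,0],"turn":[0,0,-0.0163],"fingers":0},
    {"delta_pos":[-0.2027,0.4213,0],"turn":[0,0,-0.0163],"fingers":0},
    {"delta_pos":[-0.2027,0.4213,0],"turn":[0,0,-0.0163],"fingers":0}
  ]
}}

```text
clock: 27.9
position: [0.5997, -0.043, 0.1401]
ee_rot: [0.057, 0.998, -0.0, -0.0]
ft_force: [0.2, -0.3, 0.1]
grip_width: 1.002
grasp_force: 0.0
```

```bash
python3 - <<'E'
from plan import *
o=get_obs(); c=camera("wrist"); save(c,"w6"); P=world(c,o); C=c["color"].astype(int)
print(np.round(o["position"],4))
m=(P[...,2]>.054)&(P[...,2]<.07)&(np.hypot(P[...,0]-.603,P[...,1]+.042)<.06)&(C.max(-1)>90)
q=P[m][:,:2]; mu,e=cv2.PCACompute(q.astype(np.float32),None); v=e[0]*np.sign(e[0,0]); s=(q-mu)@v
print("cheese yaw",np.degrees(np.arctan2(v[1],v[0])),mu[0]+v*(s.max()+s.min())/2,np.ptp(s),np.percentile(P[m][:,2],95))
b=m&(C[...,2]>C[...,0]+80); print("disc",P[b].mean(0))
E
```

```text
[ 0.5997 -0.043   0.1401]
cheese yaw -6.204927 [ 0.60512244 -0.04245573] 0.0912236624097509 0.06311182123566725
disc [ 0.58308154 -0.03980478  0.06244817]
```

View pics/w6.png

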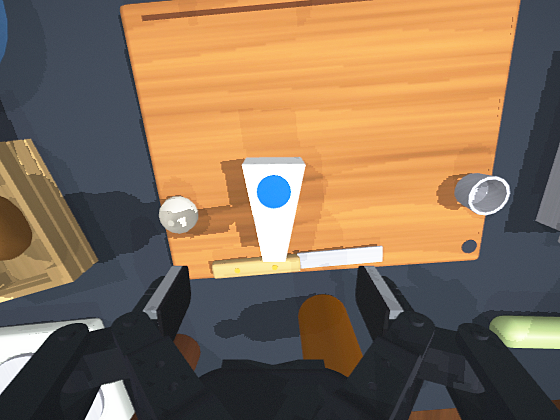

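The cheese lies flat with its disc up at pixel (274,191), centred between the fingers at (0.605, -0.042) with yaw -6.2°, clear of the garlic (178,214) and the knife.

In the tool's units: 0.137 m / 0.75 = 0.1827, 0.13 m / 0.75 = 0.1733.

Call:
{"name": "move_arm", "arguments": {
  "plan": [
    {"delta_pos":[0,0,0.0667],"turn":[0,0,0],"fingers":0},
    {"delta_pos":[0,0,0.1333],"turn":[0,0,0],"fingers":0},
    {"delta_pos":[0,0,0.1733],"turn":[0,0,0],"fingers":0},
    {"delta_pos":[0,0,0.1827],"turn":[0,0,0],"fingers":0},
    {"delta_pos":[0,0,0.1827],"turn":[0,0,0],"fingers":0},
    {"delta_pos":[0,0,0.1827],"turn":[0,0,0],"fingers":0},
    {"delta_pos":[0,0,0.1827],"turn":[0,0,0],"fingers":1},
    {"delta_pos":[0,0,0.1827],"turn":[0,0,0],"fingers":1},
    {"delta_pos":[0,0,0.1827],"turn":[0,0,0],"fingers":1},
    {"delta_pos":[0,0,0.1827],"turn":[0,0,0],"fingers":1},
    {"delta_pos":[0,0,0.1827],"turn":[0,0,0],"fingers":1},
    {"delta_pos":[0,0,0.1827],"turn":[0,0,0],"fingers":1}
  ],
  "force": 35
}}

```text
clock: 29.45
position: [0.6008, -0.041, 0.0041]
ee_rot: [0.055, 0.998, 0.0, 0.0]
ft_force: [-2.1, -0.2, 6.3]
grip_width: 0.466
grasp_force: 34.1
```

In the tool's units: -0.137 m / 0.75 = -0.1827, -0.09 m / 0.75 = -0.12.

Call:
{"name": "move_arm", "arguments": {
  "plan": [
    {"delta_pos":[0,0,-0.0267],"turn":[0,0,0],"fingers":1},
    {"delta_pos":[0,0,-0.0667],"turn":[0,0,0],"fingers":1},
    {"delta_pos":[0,0,-0.12],"turn":[0,0,0],"fingers":1},
    {"delta_pos":[0,0,-0.1827],"turn":[0,0,0],"fingers":1},
    {"delta_pos":[0,0,-0.1827],"turn":[0,0,0],"fingers":1},
    {"delta_pos":[0,0,-0.1827],"turn":[0,0,0],"fingers":1}
  ]
}}

```text
clock: 30.2
position: [0.6004, -0.0409, 0.1408]
ee_rot: [0.055, 0.998, 0.0, 0.0]
ft_force: [0.3, 0.4, -1.2]
grip_width: 0.469
grasp_force: 34.9
```

```bash
python3 - <<'E'
from plan import *
o=get_obs(); c=camera("wrist"); save(c,"w7")
print(np.round(o["position"],4))
E
```

```text
[ 0.6004 -0.0409  0.1408]
```

View pics/w7.png

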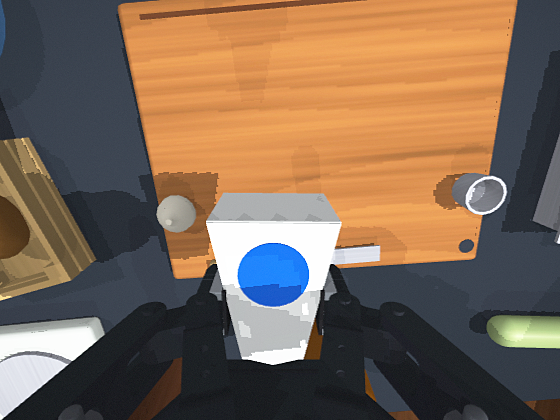

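The cheese is held level, disc up, at pixel (273,275). I'll carry it to the cheese board.

In the tool's units: 0.347 m / 0.75 = 0.4627, 0.249 m / 0.75 = 0.332, -0.18 rad / 4 = -0.045.

Call:
{"name": "move_arm", "arguments": {
  "plan": [
    {"delta_pos":[0.02,0.0267,0],"turn":[0,0,-0.0025],"fingers":1},
    {"delta_pos":[0.0587,0.0813,0],"turn":[0,0,-0.0075],"fingers":1},
    {"delta_pos":[0.1,0.1387,0],"turn":[0,0,-0.0125],"fingers":1},
    {"delta_pos":[0.1413,0.1973,0],"turn":[0,0,-0.02],"fingers":1},
    {"delta_pos":[0.1827,0.2547,0],"turn":[0,0,-0.025],"fingers":1},
    {"delta_pos":[0.224,0.312,0],"turn":[0,0,-0.03],"fingers":1},
    {"delta_pos":[0.2667,0.3707,0],"turn":[0,0,-0.0375],"fingers":1},
    {"delta_pos":[0.3,0.4187,0],"turn":[0,0,-0.0425],"fingers":1},
    {"delta_pos":[0.324,0.452,0],"turn":[0,0,-0.045],"fingers":1},
    {"delta_pos":[0.332,0.4627,0],"turn":[0,0,-0.045],"fingers":1},
    {"delta_pos":[0.332,0.4627,0],"turn":[0,0,-0.045],"fingers":1},
    {"delta_pos":[0.332,0.4627,0],"turn":[0,0,-0.045],"fingers":1}
  ]
}}

```text
clock: 31.75
position: [0.3924, 0.3299, 0.1403]
ee_rot: [-0.033, 0.999, -0.0, -0.0]
ft_force: [-0.0, 0.7, -1.5]
grip_width: 0.469
grasp_force: 35.0
```

Call:
{"name": "move_arm", "arguments": {
  "plan": [
    {"delta_pos":[0,0,0.0533],"turn":[0,0,0],"fingers":1},
    {"delta_pos":[0,0,0.12],"turn":[0,0,0],"fingers":1},
    {"delta_pos":[0,0,0.16],"turn":[0,0,0],"fingers":1},
    {"delta_pos":[0,0,0.1787],"turn":[0,0,0],"fingers":1},
    {"delta_pos":[0,0,0.1853],"turn":[0,0,0],"fingers":1},
    {"delta_pos":[0,0,0.1887],"turn":[0,0,0],"fingers":1},
    {"delta_pos":[0,0,0.1907],"turn":[0,0,0],"fingers":1},
    {"delta_pos":[0,0,0.1907],"turn":[0,0,0],"fingers":1},
    {"delta_pos":[0,0,0.1907],"turn":[0,0,0],"fingers":1}
  ]
}}

```text
clock: 32.88
position: [0.3918, 0.3318, -0.0019]
ee_rot: [-0.035, 0.999, 0.0, 0.0]
ft_force: [-1.3, -0.1, 3.2]
grip_width: 0.472
grasp_force: 35.2
```

Contact with the board is gentle, so I'll release, retreat and check.

In the tool's units: -0.3 m / 0.75 = -0.4, -0.24 m / 0.75 = -0.32.

Call:
{"name": "move_arm", "arguments": {
  "plan": [
    {"delta_pos":[0,0,0],"turn":[0,0,0],"fingers":0.25},
    {"delta_pos":[0,0,0],"turn":[0,0,0],"fingers":0.25},
    {"delta_pos":[0,0,0],"turn":[0,0,0],"fingers":0.25},
    {"delta_pos":[0,0,0],"turn":[0,0,0],"fingers":0.25},
    {"delta_pos":[0,0,-0.0533],"turn":[0,0,0],"fingers":0.25},
    {"delta_pos":[0,0,-0.1333],"turn":[0,0,0],"fingers":0.25},
    {"delta_pos":[0,0,-0.2133],"turn":[0,0,0],"fingers":0},
    {"delta_pos":[0,-0.08,-0.2533],"turn":[0,0,0],"fingers":0},
    {"delta_pos":[0,-0.16,-0.2533],"turn":[0,0,0],"fingers":0},
    {"delta_pos":[0,-0.24,-0.2533],"turn":[0,0,0],"fingers":0},
    {"delta_pos":[0,-0.32,-0.2533],"turn":[0,0,0],"fingers":0},
    {"delta_pos":[0,-0.4,-0.2533],"turn":[0,0,0],"fingers":0}
  ]
}}

```text
clock: 34.38
position: [0.4121, 0.0301, 0.1876]
ee_rot: [-0.035, 0.999, 0.001, 0.0]
ft_force: [0.8, 0.4, 0.2]
grip_width: 1.001
grasp_force: 0.0
```

```bash
python3 - <<'E'
from plan import *
from seg import comps
o=get_obs(); print(o["clock"],np.round(o["position"],3))
c=camera("top"); save(c,"t9"); P=world(c); C=c["color"]
comps(P,.03,(.28,.5,.22,.42),C=C); comps(P,.03,(.7,.83,-.1,.1),C=C)
E
```

```text
34.375 [0.412 0.03  0.188]
px [130. 292.] n 921 rect c 397 330 wh 90 54 ang 2 ztop 60 bbox [[352.0, 304.0], [441.0, 352.0]] med col [253. 253. 255.]
px [293. 123.] n 1130 rect c 759 -1 wh 55 59 ang 5 ztop 210 bbox [[733.0, -29.0], [778.0, 27.0]] med col [110.  69.  33.]
```

View pics/t9.png

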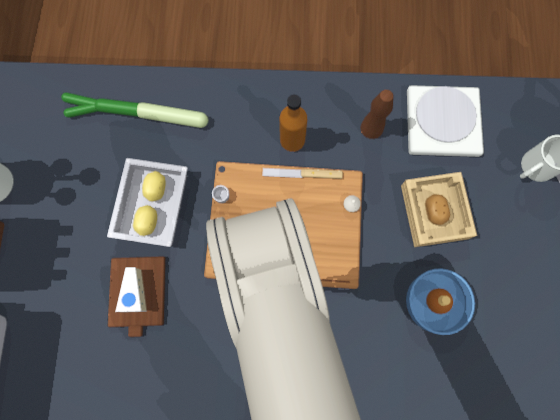

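The final view has everything in place. The peeled potatoes are in the pan (152,186) and (145,221), the unpeeled one in the crate (437,209) and the onion in the dish (440,301). The cheese is flat, disc up, mid-board (130,292), within about 2 mm of centre. The bottle (293,130) hasn't moved and the arm is clear.

```bash
python3 -c "
from workcell import hand_in
print(hand_in())"
```

```text
the job is handed in; nothing more can be done
None
```

The job is done and handed in at about 34 s: all five pieces were set down in their places in the order asked, and the oil bottle was not moved.

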